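Seat a notched box lid on its keyed finishing jig

TASK

Pick up the round wooden lid by its bar pull and lower it, in the hand, so that its spigot enters the hole of the plywood jig. Then turn it gently, feeling for the position at which its rim notch drops over the jig's red key, seat it fully home and flat on the jig, let go and move clear. Do not force it against the key, and leave the box, glue bottle and sanding block where they are.

Things in the scene. Friction and masses are not known exactly. Their poses are not given: they have to be found in the camera images.
- lid: Round dark-wood lid blank, loose, 0.13 to 0.25 kg, standing spigot-down on the bench. Origin: centre of the spigot's underside, z up. Pale spigot 40 mm diameter, z 0 to 16 mm, lower edge chamfered 3 mm. Dark flange 77 mm across, z 16 to 28 mm, with one notch in its rim at the lid's +y side. Pale bar pull on top.
- lid_pull (a point): Middle of the lid's pull, 46 mm above the lid's origin; axes as the lid. The pull is an upright bar 50 mm long (along x), 20 mm wide (along y), 36 mm tall (lid z 28 to 64 mm), to be pinched across its width from above.
- lid_notch (a point): Middle of the rim notch on the underside of the flange, 34 mm out along the lid's +y. The notch is 12 mm wide, open outward from 25 mm radius, and goes through the full thickness of the flange.
- lid_seat (a point): Centre of the underside of the lid's flange, where the spigot begins (16 mm above the lid's origin); axes as the lid.
- jig: Fixed plywood board 150 x 150 x 30 mm on the bench, origin at the centre of its underside, z up. A round hole in its middle; around it a flush grey index ring (radius 28 to 40 mm) that carries one upright red key. More than 40 N between lid and jig (key included) counts as forcing. A long dark line on the board marks its +y side.
- jig_face (a point): Centre of the hole's mouth, on the jig's top face (30 mm above the bench); axes as the jig. Hole 43 mm diameter, 22 mm deep, mouth chamfered 3 mm. The lid is home when lid_seat coincides with this point, the key in the notch.
- jig_mark (a point): Point on the jig's top face, 34 mm from the hole's centre along the jig's +y. The red key (8 mm wide, from 29 to 39 mm radius, 8 mm tall, rigid) stands on the same circle, but up to 0.65 rad round the hole from here, either way: its setting differs every time and is not measured. Two short dark lines mark these limits.
- jig_key_height (a point): Point on the hole's axis level with the key's top, 8 mm above the face. With the spigot in the hole the flange first rests on the key, lid_seat about here; when the notch is over the key, to within about 0.05 rad, the lid can go down the last 8 mm.
- dark_box: Bystander: open dark-wood box with pale inlay, 100 x 100 x 60 mm, loose; origin at the centre of its underside.
- glue_bottle: Bystander: white glue bottle, 52 mm diameter, 130 mm tall, loose; origin at the centre of its underside.
- sanding_block: Bystander: cork sanding block, 100 x 60 x 32 mm, loose; origin at the centre of its underside.

How it is judged:
By the outcome, as a careful person would: the job done as asked, in the order asked, and still so for the second after the job is handed in, with the robot touching nothing.
It also fails if it takes over 67 s, if anything falls off the work surface, if the arm or the gripper's body presses on something with over 40 N, if the wrist force passes 120 N, or if a joint passes its speed limit or range.

ROBOT

A 7-joint arm with a two-finger parallel gripper is mounted at the origin on the work surface. World frame = base frame: x ahead of the robot, y to its left, z up, the work surface at z = 0. Lengths are in m, angles in rad, forces in N, time in s.
With the tool pointing down it reaches from about 0.35 to 0.9 m from the base axis. Payload 8.1 kg.
Tool frame: the origin (TCP) lies at the centre of the arm's flange, where the gripper is bolted on; the fingertips stand 178 mm ahead of it and the grasp point (between the pads) lies 159 mm ahead of it; z points along the fingers, y is the direction in which the jaws open and shut (so a half turn about z gives the same grasp; the last joint's range is limited). The gripper opens to 92 mm and grips with 3 to 60 N. Pads are 19 mm wide; open, the fingers measure 130 mm over their backs; the gripper's body (75 mm by 190 mm) begins 47 mm behind the grasp point.
Start: joints at [1.236, 0.434, 0.025, 1.573, -0.012, 1.134, -0.075], TCP at [0.144, -0.608, 0.405] pointing down, gripper open.
Joint ranges: [-2.62, 2.62], [-0.44, 2.09], [-1.27, 1.32], [0.08, 2.57], [-1.32, 4.46], [0.12, 2], [-2.74, 2.74]. Speed limits (rad/s): [2.22, 2.22, 3.01, 3.01, 3.14, 3.14, 3.14].

INTERFACE

Orientations are given as a rotation vector (axis times angle).
In Python, from cell import arm gives the robot as it stands. The module is installed in compiled form; this text tells all that it offers.
- The arm moves only by the tool move_arm, never from a script. Its argument "steps" is a list of rows, each a list of 4 numbers: the shift along the tool's x, y, z in mm, then the turn about the tool's z in rad. In form: [[x, y, z, twist], ...]. A call has 1 to 20 rows; each row is the pose to reach, as a shift and turn from the pose commanded when the call began, along the tool's axes at that moment; what a row does not reach only later rows make up. A row lasts 1/8 s, in which the tool goes at most 62.5 mm and 10.7 degrees, less where a joint would pass 70% of its speed; a pose out of reach is approached as far as the arm can. A call with a gripper value outside its range is refused whole. "grip" is the finger opening in mm, from 0 to 91.8, set as the call begins (left out, the last holds). The fingers move at their own pace and stop on an object; "grip_force" is the grip in N (left out, the last holds). Time passes only in rows, so rows that repeat a pose let the fingers close. It gives the time, the measured TCP pose, the force and the opening at its end, in the units of the state.
- arm.observe(): the state, without advancing time (a new reading comes with each control period).
- arm.get_image(name): name is "side" or "top"; returns the picture (384x512x3 uint8, red, green, blue); there is no depth.
- arm.camera_info(name): a dict with "mtx" (3x3 intrinsics, pixels), "pose" (4x4, takes a point from camera to world coordinates). Camera axes: x right, y down, z forward; pixel columns grow to the right and rows downward; lengths in m; the calibration is good to about 2 mm. A picture is of the moment at which its call begins. camera_info takes no time and is no camera call.
- arm.sign_off(): hands the job in, once; it reports no verdict.
The state is a dict: "clock": time; "joints": joint angles; "dq": joint speeds; "joint_efforts": joint torques, N m; "position": TCP position; "ee_rot": TCP orientation; "force": force on the tool from outside, world axes, zero at the start; "ft_torque": the same for the moment, N m; "width": opening from 0.0 (shut) to 1.0 (fully open).
Only numpy, scipy, OpenCV 4.12 (cv2) and the standard library are available. Lean on these libraries where they do the work, as an engineer would, in place of code of your own. Each camera call takes 0.05 s, during which the arm holds its last target.

## Working session

There is one attempt and no reset: what is moved stays moved. The work goes in short steps, Python scripts to look and compute and a tool call to move; the robot and the scene stay as the last step left them, time stands still between calls to the robot, and variables do not carry over. Pictures are saved under pics/ and viewed, and the job is handed in when it is done.

Besides the shell and the picture viewer there is one more tool, called after "Request:" as a command line: name --pt "numbers of a row" for each row, then --argument value for the rest. move_arm: Moves the arm, as the interface text tells. Its arguments: {"type":"object","properties":{"steps":{"type":"array"},"grip":{"type":"number"},"grip_force":{"type":"number"}},"required":["steps"]}

```bash
mkdir -p pics; python3 - <<'E'
from cell import arm
import cv2,numpy as np
s=arm.observe()
for k in s: print(k,np.round(s[k],4))
for n in("side","top"):
    im=arm.get_image(n); cv2.imwrite(f"pics/{n}0.png",im[:,:,::-1]); c=arm.camera_info(n); print(n,np.round(c["mtx"],2).tolist(),np.round(c["pose"],4).tolist())
E
```

```text
clock 0.0
joints [ 1.2364  0.4352  0.025   1.5741 -0.0116  1.134  -0.0751]
dq [-0.0001 -0.0001  0.0006 -0.0014  0.001  -0.0003  0.0019]
joint_efforts [ 1.20000e-03 -6.67863e+01  9.85400e-01 -3.14457e+01 -6.06000e-02
  4.29000e-02  2.00000e-04]
position [ 0.1435 -0.6081  0.4039]
ee_rot [-3.119e+00 -3.629e-01  5.000e-04]
force [-0.0911 -0.0606  0.3342]
ft_torque [ 0.0045 -0.0123  0.0283]
width 1.0015
side [[355.3, 0.0, 256.56], [0.0, 355.3, 194.65], [0.0, 0.0, 1.0]] [[0.9468, -0.2387, 0.2157, 0.4154], [-0.3215, -0.728, 0.6055, -0.6343], [0.0125, -0.6427, -0.766, 0.8651], [0.0, 0.0, 0.0, 1.0]]
top [[494.49, 0.0, 254.57], [0.0, 494.49, 192.93], [0.0, 0.0, 1.0]] [[-0.0215, -0.9987, 0.0462, 0.575], [-0.9997, 0.0221, 0.0134, -0.0112], [-0.0144, -0.0459, -0.9988, 1.4554], [0.0, 0.0, 0.0, 1.0]]
```

View pics/side0.png

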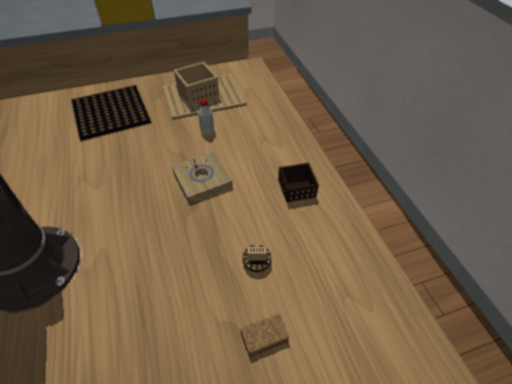

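View pics/top0.png

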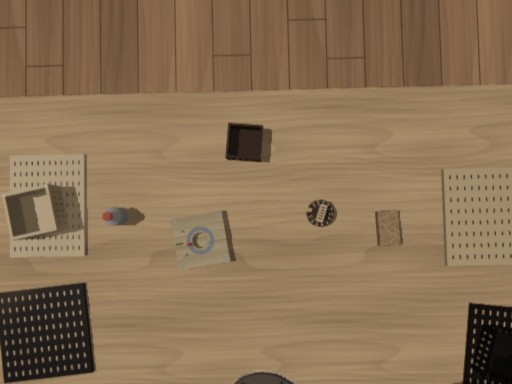

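Side view: jig at (203,177), lid (257,258), block (265,335), box (298,182), bottle (206,118). Top view: jig (201,240), lid (321,213). I'll enlarge these.

```bash
python3 - <<'E'
import cv2,numpy as np
a=cv2.imread("pics/side0.png");b=cv2.imread("pics/top0.png")
def c(im,x,y,r,n): return cv2.resize(im[y-r:y+r,x-r:x+r],(n,n),interpolation=cv2.INTER_CUBIC)
print("origins: side lid 235,236 (x8.7) ; jig 165,140")
cv2.imwrite("pics/cr1.png",np.hstack([c(a,257,258,22,390),c(b,321,213,22,390)]))
cv2.imwrite("pics/cr2.png",np.hstack([c(a,203,178,38,390),c(b,201,240,38,390)]))
E
```

```text
origins: side lid 235,236 (x8.7) ; jig 165,140
```

View pics/cr1.png

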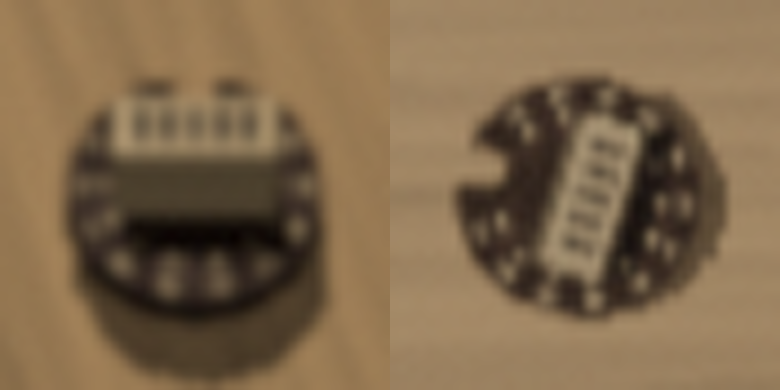

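View pics/cr2.png

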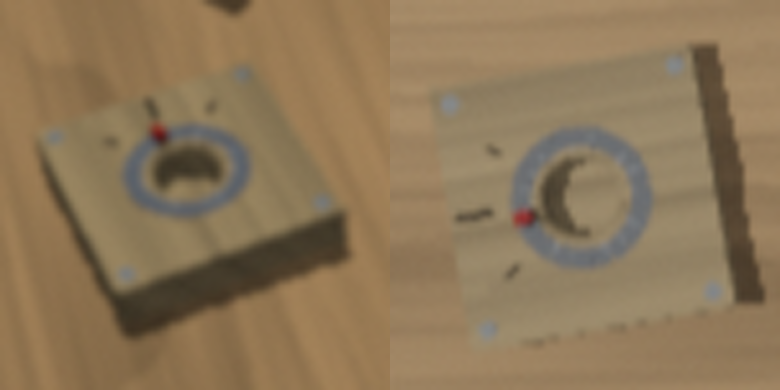

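```bash
cat > h.py <<'E'
import cv2,numpy as np
from cell import arm
C={n:arm.camera_info(n) for n in("side","top")}
def ray(n,p):
    c=C[n];d=np.linalg.inv(c["mtx"])@[p[0],p[1],1.];return c["pose"][:3,3],c["pose"][:3,:3]@d
def plane(n,p,z):
    o,d=ray(n,p);return o+d*(z-o[2])/d[2]
def tri(a,b):
    o1,d1=ray("side",a);o2,d2=ray("top",b)
    s=np.linalg.lstsq(np.c_[d1,-d2],o2-o1,rcond=None)[0]
    p,q=o1+s[0]*d1,o2+s[1]*d2
    return (p+q)/2,np.linalg.norm(p-q)
E
python3 - <<'E'
from h import *
I={n:cv2.imread(f"pics/{n}0.png") for n in C}
W={"side":((165,140,241,216),(232,232,282,290)),"top":((163,202,239,278),(299,191,345,235))}
r={}
for n,im in I.items():
    f=im.astype(int);B,G,R=f[...,0],f[...,1],f[...,2]
    def win(m,w):
        o=np.zeros(m.shape,np.uint8);o[w[1]:w[3],w[0]:w[2]]=m[w[1]:w[3],w[0]:w[2]];return o
    def big(m):
        k,l,s,c=cv2.connectedComponentsWithStats(m);i=1+np.argmax(s[1:,4]);return (l==i).astype(np.uint8),s[i],c[i]
    wj,wl=W[n]
    bl,s,c=big(win((B-R>5),wj)); cn=max(cv2.findContours(bl,cv2.RETR_EXTERNAL,cv2.CHAIN_APPROX_NONE)[0],key=len)
    e=cv2.fitEllipse(cn);print(n,"ring",s,c,e)
    rd,s,k=big(win((R-G>50)&(R-B>50),wj));print("red",s,k)
    x=win((R-G>15)&(G<100)&(R>80),wj); 
    r[n]=[e[0],k]
    # pull
    hsv=cv2.cvtColor(im,cv2.COLOR_BGR2HSV)
    for pt in ((257,249),(320,213)): print(f[pt[1]-3:pt[1]+4:3,pt[0]-4:pt[0]+5:2].tolist()) if (n=="side")==(pt[0]==257) else 0
    x0,y0,x1,y1=wl
    g=im[y0:y1,x0:x1].max(2); print(n); print("\n".join(" ".join("%3d"%v for v in row) for row in g[:34]))
for i in (0,1): print(np.round(tri(r["side"][i],r["top"][i])[0],4),tri(r["side"][i],r["top"][i])[1])
for n in C: print(n,plane(n,r[n][0],.03),plane(n,r[n][1],.036))
E
```

```text
side ring [190 168   8  13  23] [192.04347826 174.73913043] ((214.66456604003906, 168.04779052734375), (22.448118209838867, 50.25800323486328), 73.53785705566406)
red [195 164   2   3   5] [195.4 165.2]
[[[63, 85, 104], [85, 120, 148], [91, 129, 160], [70, 97, 119], [59, 81, 98]], [[74, 99, 115], [89, 119, 139], [80, 106, 123], [76, 101, 119], [85, 113, 133]], [[94, 125, 146], [97, 131, 153], [94, 125, 147], [93, 124, 145], [96, 128, 150]]]
side
156 157 156 150 147 150 158 162 160 154 152 149 148 146 148 152 156 154 153 151 152 155 157 156 152 149 149 150 154 160 161 160 157 154 152 152 156 160 164 162 158 156 154 153 152 153 151 147 143 140
156 158 157 151 149 150 156 161 161 156 153 150 148 147 147 152 155 155 152 151 152 154 157 156 155 151 149 149 152 158 160 161 158 154 153 152 154 157 160 160 159 156 155 153 153 153 152 150 146 140
155 158 158 154 149 148 153 159 161 159 154 151 149 146 146 150 155 156 154 152 151 153 156 157 155 152 150 148 151 155 160 160 160 157 153 151 153 155 157 159 159 157 155 154 153 154 153 150 147 142
155 157 158 156 151 149 151 156 160 160 156 151 15
[... 12382 characters left out ...]
39 112  61  48  56  90 123  75  60  73  90 102 136 156 159 159 159 160 160 159 159 159 160 159
160 161 161 161 160 162 161 161 160 161 160 148 118  80  57  53  75 108  91  59  53  65 107  87  57  53  58  92 114  79  78  93 104 137 157 160 161 161 161 161 160 160 161 161 160 160
164 163 164 163 164 164 164 164 164 163 164 162 150 119  87  72  92 127 103  63  53  66 126 126  73  56  54  69  77  89 103 133 140 155 159 161 160 159 159 159 159 160 159 158 159 158
[0.5441 0.1434 0.0654] 0.014281438975050182
[0.4987 0.2003 0.0379] 0.0012318499970047454
side [0.55698984 0.17585905 0.03      ] [0.49953573 0.20205349 0.036     ]
top [0.53616886 0.1490509  0.03      ] [0.49803272 0.20068893 0.036     ]
```

```bash
python3 - <<'E'
from h import *
K=4
W={"side":((168,143,239,214),(240,240,275,264)),"top":((165,204,237,276),(312,201,332,226))}
r={}
vis=[]
for n in C:
    im=cv2.imread(f"pics/{n}0.png"); wj,wl=W[n]
    def crop(w): return cv2.resize(im[w[1]:w[3],w[0]:w[2]],None,fx=K,fy=K,interpolation=cv2.INTER_CUBIC).astype(int)
    def back(p,w): return (np.array(p)+.5)/K-.5+w[:2]
    j=crop(wj);B,G,R=j[...,0],j[...,1],j[...,2]
    m=(((R-B)<12)&(B>75)).astype(np.uint8)
    k,l,s,c=cv2.connectedComponentsWithStats(cv2.dilate(m,np.ones((3,3))));i=1+np.argmax(s[1:,4]);m=(l==i).astype(np.uint8)
    cn=max(cv2.findContours(m,cv2.RETR_EXTERNAL,cv2.CHAIN_APPROX_NONE)[0],key=cv2.contourArea);h=cv2.convexHull(cn)
    e=cv2.fitEllipse(h)
    red=((R-G>35)&(R-B>35)).astype(np.uint8);M=cv2.moments(red,True);kk=(M["m10"]/M["m00"],M["m01"]/M["m00"])
    p=crop(wl);g=p.max(2);
    t=(g>(112)).astype(np.uint8); t=cv2.morphologyEx(t,cv2.MORPH_CLOSE,np.ones((9,9)))
    t2=cv2.morphologyEx(t,cv2.MORPH_OPEN,np.ones((21,21)));
    k_,l,s,c=cv2.connectedComponentsWithStats(t2)
    ctr=l[l.shape[0]//2,l.shape[1]//2];t2=(l==ctr).astype(np.uint8)
    cp=max(cv2.findContours(t2,cv2.RETR_EXTERNAL,cv2.CHAIN_APPROX_NONE)[0],key=cv2.contourArea)
    q=cv2.minAreaRect(cp)
    r[n]=dict(ring=back(e[0],wj),key=back(kk,wj),pull=back(q[0],wl),box=back(cv2.boxPoints(q),wl))
    print(n,"ring",r[n]["ring"],np.array(e[1])/K,"key",r[n]["key"],red.sum(),"pull",r[n]["pull"],np.array(q[1])/K,q[2])
    v=j.astype(np.uint8).copy();cv2.ellipse(v,e,(0,255,0),1);v[red>0]=(255,0,255)
    w=p.astype(np.uint8).copy();cv2.drawContours(w,[cv2.boxPoints(q).astype(int)],0,(0,255,0),1)
    o=np.zeros((290,440,3),np.uint8);o[:v.shape[0],:v.shape[1]]=v[:290];o[:w.shape[0],290:290+w.shape[1]]=w[:290];vis.append(o[:, :440])
    
cv2.imwrite("pics/vis1.png",np.vstack(vis))
for f in("ring","key","pull"):
    print(f,tri(r["side"][f],r["top"][f]))
    for n in C: print("   ",n,np.round(plane(n,r[n][f],{"ring":.03,"key":.036,"pull":.064}[f]),4))
P=np.array([plane("top",p,.064) for p in r["top"]["box"]]);print(np.round(P,4))
for a in(0,1): d=P[a+1]-P[a];print(np.linalg.norm(d),np.degrees(np.arctan2(d[1],d[0])))
E
```

```text
side ring [200.93833923 172.8002739 ] [17.70328522 25.10355377] key [195.40472028 164.96765734] 143 pull [257.  251.5] [23.75 34.75] 90.0
top ring [199.86125183 240.02446365] [27.51925087 27.76151085] key [188.30824607 243.98102094] 191 pull [320.97271538 212.99302101] [ 7.85180807 18.51990318] 14.349332809448242
ring (array([0.50915433, 0.16796901, 0.03100092]), np.float64(0.0007528644121756574))
    side [0.5096 0.1688 0.03  ]
    top [0.5087 0.1682 0.03  ]
key (array([0.4990254 , 0.20022499, 0.03895864]), np.float64(0.0009343097449803019))
    side [0.4998 0.2031 0.036 ]
    top [0.4984 0.2008 0.036 ]
pull (array([ 0.58030946, -0.17909712,  0.05634347]), np.float64(0.0030037574847573364))
    side [ 0.5802 -0.1838  0.064 ]
    top [ 0.5788 -0.1777  0.064 ]
[[ 0.5568 -0.1601  0.064 ]
 [ 0.6068 -0.1743  0.064 ]
 [ 0.6009 -0.1955  0.064 ]
 [ 0.5509 -0.1812  0.064 ]]
0.052017363195855856 -15.877945644144386
0.021981800161846952 -105.64664816094177
```

View pics/vis1.png

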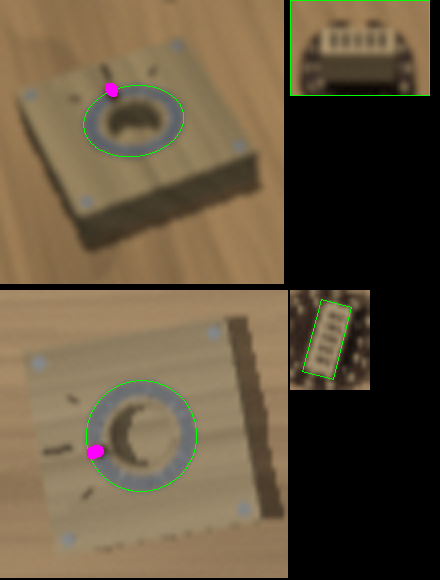

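The ring and key fits look good. The side pull box grabbed the whole window, so I'll redo it tighter. I'll also add a motion helper.

```bash
cat >> h.py <<'E'
from scipy.spatial.transform import Rotation as Ro
def go(x,y,z,yaw_y):  # wanted TCP; yaw_y world deg of tool y -> mm in tool axes, twist
    s=arm.observe();R=Ro.from_rotvec(s["ee_rot"]).as_matrix()
    d=R.T@(np.array([x,y,z])-s["position"])*1000
    cur=np.degrees(np.arctan2(R[1,1],R[0,1]));t=-((yaw_y-cur+180)%360-180)
    print("mm",np.round(d,1),"twist",round(np.radians(t),4),"cur yaw_y",round(cur,2),"tilt",np.round(R[:,2],4))
def st():
    s=arm.observe();print(round(s["clock"],2),np.round(s["position"],4),"F",np.round(s["force"],1),"T",np.round(s["ft_torque"],2),"w",round(s["width"]*91.8,1),"j",np.round(s["joints"],2))
E
python3 - <<'E'
from h import *
K=4
im=cv2.imread("pics/side0.png");w=(244,246,270,257)
g=cv2.resize(im[w[1]:w[3],w[0]:w[2]],None,fx=K,fy=K,interpolation=cv2.INTER_CUBIC)
t=cv2.morphologyEx((g.max(2)>108).astype(np.uint8),cv2.MORPH_OPEN,np.ones((5,5)));
t=cv2.morphologyEx(t,cv2.MORPH_CLOSE,np.ones((25,9)))
k,l,s,c=cv2.connectedComponentsWithStats(t);i=1+np.argmax(s[1:,4]);print(s,c)
ys,xs=np.where(l==i);p=((xs.min()+xs.max())/2,(ys.min()+ys.max())/2)
p=(np.array(p)+.5)/K-.5+w[:2];print(p,tri(p,(320.97,212.99)))
p=(257.1,250.3);print(tri(p,(320.97,212.99)), tri(p,(321.4,213.1)))
go(.579,-.178,.30,-105.9)
E
```

```text
[[   0   21  104   23  884]
 [   0    0  104   44 3692]] [[53.58597285 34.38687783]
 [51.00054171 18.41440953]]
[256.5 251. ] (array([ 0.57971205, -0.17864719,  0.05851016]), np.float64(0.001749917747497269))
(array([ 0.58049289, -0.17854551,  0.06137792]), np.float64(0.003398820360069673)) (array([ 0.58014328, -0.17953134,  0.06311285]), np.float64(0.003377465850647924))
mm [ 522.6 -318.4  104.4] twist 0.5092 cur yaw_y -76.72 tilt [-4.0e-04  1.3e-03 -1.0e+00]
```

The pull top measures about 61–63 mm high, which agrees with 64 mm. Its centre is near (0.5795, −0.1783).

Request:
move_arm --pt "52 -32 10 0.05" --pt "104 -64 21 0.1" --pt "157 -95 31 0.15" --pt "209 -127 42 0.2" --pt "261 -159 52 0.25" --pt "314 -191 63 0.31" --pt "366 -223 73 0.36" --pt "418 -254 84 0.41" --pt "470 -286 94 0.46" --pt "523 -318 104 0.51" --pt "523 -318 104 0.51" --pt "523 -318 104 0.51" --grip 60

```text
clock: 1.6
position: [0.5792, -0.1788, 0.3002]
ee_rot: [3.111, -0.434, -0.002]
force: [0.5, -0.9, 0.4]
width: 0.655
```

```bash
python3 - <<'E'
from h import *
st();go(.5795,-.1783,.212,-105.9)
for n in C: cv2.imwrite(f"pics/{n}1.png",arm.get_image(n)[:,:,::-1])
a=cv2.imread("pics/side1.png")[150:350,160:360];b=cv2.imread("pics/top1.png")[120:320,220:420]
cv2.imwrite("pics/c1.png",cv2.resize(np.hstack([a,b]),(800,400)))
E
```

```text
1.6 [ 0.5792 -0.1788  0.3002] F [ 0.5 -0.9  0.4] T [0.05 0.08 0.02] w 60.1 j [ 0.23  0.51 -0.03  1.74  0.02  0.9  -1.66]
mm [ 0.2 -0.6 88.2] twist 0.0 cur yaw_y -105.9 tilt [-1.5e-03 -3.0e-04 -1.0e+00]
```

View pics/c1.png

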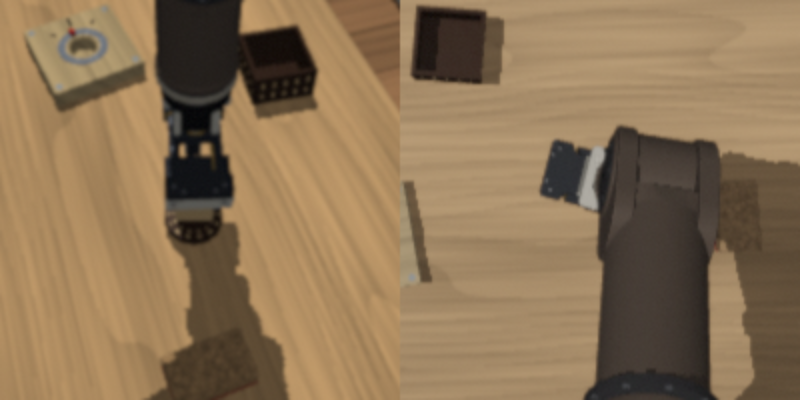

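The hand is over the lid, seen at crop (195,215) in the left view. Next I descend.

Request:
move_arm --pt "0 -0.5 25 0" --pt "0 -0.5 50 0" --pt "0 -0.5 70 0" --pt "0 -0.5 80 0" --pt "0 -0.5 86 0" --pt "0 -0.5 88 0" --pt "0 -0.5 88 0"

```text
clock: 2.58
position: [0.5798, -0.1783, 0.2132]
ee_rot: [3.111, -0.436, 0.001]
force: [0.2, -0.1, -0.1]
width: 0.654
```

Request:
move_arm --pt "0 0 0 0" --pt "0 0 0 0" --pt "0 0 0 0" --pt "0 0 0 0" --pt "0 0 0 0" --pt "0 0 0 0" --pt "0 0 0 0" --pt "0 0 0 0" --grip 10 --grip_force 20

```text
clock: 3.58
position: [0.5797, -0.1783, 0.2127]
ee_rot: [3.111, -0.436, 0.0]
force: [-0.8, -0.6, 0.7]
width: 0.216
```

```bash
python3 - <<'E'
from h import *
st()
E
```

```text
3.58 [ 0.5797 -0.1783  0.2127] F [-0.8 -0.6  0.7] T [-0.17  0.06 -0.03] w 19.8 j [ 0.23  0.62 -0.03  1.8   0.03  0.72 -1.67]
```

Request:
move_arm --pt "0 0 0 0" --pt "0 0 -5 0" --pt "0 0 -25 0" --pt "0 0 -55 0" --pt "0 0 -85 0" --pt "0 0 -100 0" --pt "0 0 -100 0" --pt "0 0 -100 0" --grip_force 35

```text
clock: 4.58
position: [0.5792, -0.1781, 0.3115]
ee_rot: [-3.111, 0.436, 0.003]
force: [1.4, 0.2, -2.1]
width: 0.216
```

```bash
python3 - <<'E'
from h import *
st();go(.509,.1682,.315,-72.7)
cv2.imwrite("pics/side2.png",arm.get_image("side")[:,:,::-1])
a=cv2.imread("pics/side2.png")[150:300,160:360]
cv2.imwrite("pics/c2.png",cv2.resize(a,(800,600)))
E
```

```text
4.58 [ 0.5792 -0.1781  0.3115] F [ 1.4  0.2 -2.1] T [ 0.04  0.03 -0.02] w 19.8 j [ 0.23  0.49 -0.03  1.73  0.02  0.92 -1.66]
mm [-162.6 -313.7   -3.2] twist -0.5801 cur yaw_y -105.94 tilt [-1.9e-03  4.0e-04 -1.0e+00]
```

View pics/c2.png

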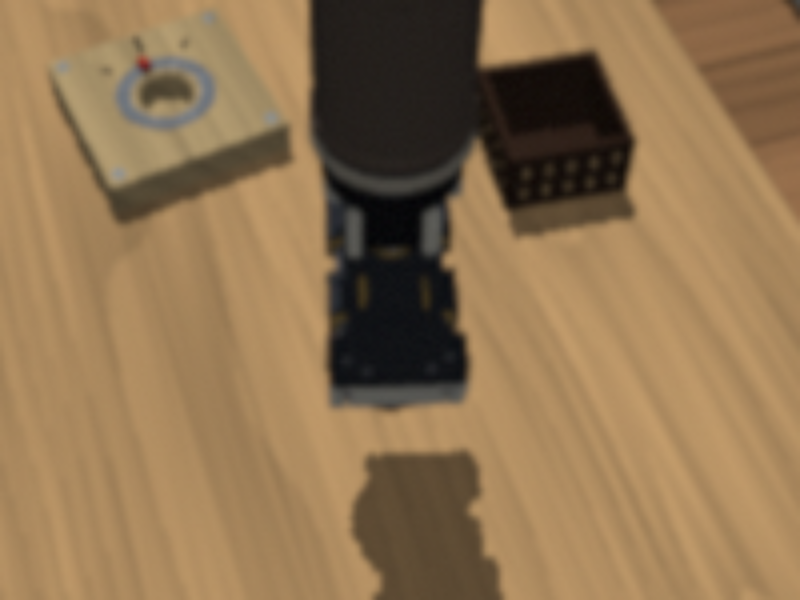

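The lid is held: the opening is 19.8 mm, there's 2 N more weight and the shadow hangs free. I'll carry it over the jig about 0.2 rad short of the estimated key bearing, so the turn can be felt.

Request:
move_arm --pt "-20 -39 0 -0.05" --pt "-41 -78 0 -0.1" --pt "-61 -118 0 -0.14" --pt "-81 -157 0 -0.19" --pt "-102 -196 0 -0.24" --pt "-122 -235 0 -0.29" --pt "-142 -275 0 -0.34" --pt "-158 -304 0 -0.37" --pt "-162.5 -313.5 0 -0.38" --pt "-162.5 -313.5 10 -0.38" --pt "-162.5 -313.5 30 -0.38" --pt "-162.5 -313.5 40 -0.38" --pt "-162.5 -313.5 40 -0.38" --pt "-162.5 -313.5 40 -0.38"

```text
clock: 6.38
position: [0.5099, 0.1675, 0.273]
ee_rot: [-3.138, -0.158, -0.001]
force: [1.3, 0.0, -1.2]
width: 0.215
```

```bash
python3 - <<'E'
from h import *
st();go(.509,.1682,.248,-84.2)
for n in C: cv2.imwrite(f"pics/{n}3.png",arm.get_image(n)[:,:,::-1])
a=cv2.imread("pics/side3.png")[110:240,135:265];b=cv2.imread("pics/top3.png")[175:305,135:265]
cv2.imwrite("pics/c3.png",cv2.resize(np.hstack([a,b]),(800,400),interpolation=cv2.INTER_CUBIC))
E
```

```text
6.38 [0.5099 0.1675 0.273 ] F [ 1.3  0.  -1.2] T [ 0.04 -0.01  0.04] w 19.8 j [-0.27  0.45 -0.2   1.93  0.12  0.77 -2.01]
mm [-0.8 -0.8 25. ] twist -0.0004 cur yaw_y -84.22 tilt [ 5.e-04  0.e+00 -1.e+00]
```

View pics/c3.png

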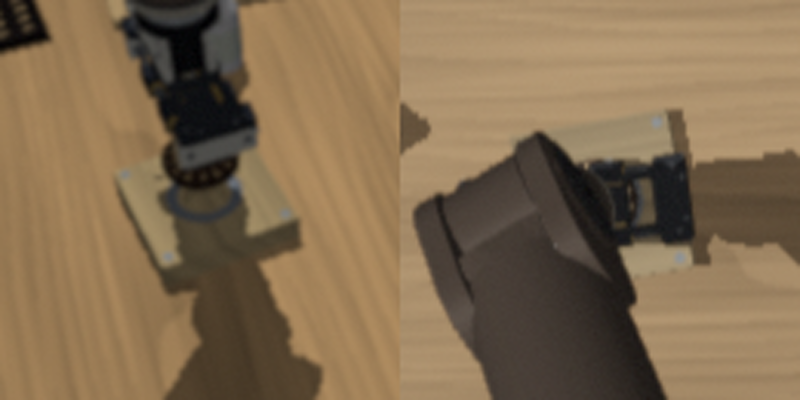

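The lid hangs over the ring in the side view, at crop (200,170). I'll lower slowly and watch the force.

Request:
move_arm --pt "-0.8 -0.8 8 0" --pt "-0.8 -0.8 16 0" --pt "-0.8 -0.8 23 0" --pt "-0.8 -0.8 27 0" --pt "-0.8 -0.8 29 0" --pt "-0.8 -0.8 31 0" --pt "-0.8 -0.8 32 0" --pt "-0.8 -0.8 32 0"

```text
clock: 7.48
position: [0.5087, 0.1686, 0.2408]
ee_rot: [-3.138, -0.16, -0.0]
force: [-0.2, 0.6, -2.2]
width: 0.217
```

```bash
python3 - <<'E'
from h import *
st();go(.509,.1682,.237,-84.2)
E
```

```text
7.47 [0.5087 0.1686 0.2408] F [-0.2  0.6 -2.2] T [-0.01 -0.01 -0.  ] w 20.0 j [-0.28  0.5  -0.19  1.95  0.14  0.7  -2.02]
mm [0.2 0.4 3.8] twist 0.0005 cur yaw_y -84.17 tilt [ 2.e-04  0.e+00 -1.e+00]
```

Request:
move_arm --pt "0 0 1 0" --pt "0 0 2 0" --pt "0 0 3 0" --pt "0 0 4 0" --pt "0 0 4.5 0" --pt "0 0 4.5 0"

```text
clock: 8.22
position: [0.5087, 0.1686, 0.2362]
ee_rot: [3.137, 0.16, -0.0]
force: [0.1, -0.7, -2.0]
width: 0.211
```

```bash
python3 - <<'E'
from h import *
st()
E
```

```text
8.22 [0.5087 0.1686 0.2362] F [ 0.1 -0.7 -2. ] T [0.05 0.01 0.01] w 19.4 j [-0.28  0.51 -0.19  1.96  0.14  0.69 -2.02]
```

The spigot is about 6 mm in and free. Now I feel for the key top, expected near TCP z 0.2345.

Request:
move_arm --pt "0 0 0.5 0" --pt "0 0 1 0" --pt "0 0 1.5 0" --pt "0 0 2 0" --pt "0 0 2 0" --pt "0 0 2 0"

```text
clock: 8.98
position: [0.5087, 0.1686, 0.2345]
ee_rot: [3.138, 0.16, 0.0]
force: [-2.0, -2.1, 5.0]
width: 0.22
```

```bash
python3 - <<'E'
from h import *
st()
E
```

```text
8.97 [0.5087 0.1686 0.2345] F [-2.  -2.1  5. ] T [-0.06  0.45  0.09] w 20.2 j [-0.28  0.51 -0.18  1.96  0.14  0.69 -2.02]
```

Contact is exactly at the key-top height with about 7 N. Now I turn towards the key under this light load.

Request:
move_arm --pt "0 0 0 -0.03" --pt "0 0 0 -0.06" --pt "0 0 0 -0.09" --pt "0 0 0 -0.12" --pt "0 0 0 -0.14" --pt "0 0 0 -0.14"

```text
clock: 9.72
position: [0.5086, 0.1686, 0.2341]
ee_rot: [-3.119, -0.379, 0.0]
force: [2.8, 0.7, 1.7]
width: 0.215
```

```bash
python3 - <<'E'
from h import *
st()
E
```

```text
9.72 [0.5086 0.1686 0.2341] F [2.8 0.7 1.7] T [ 0.4  -0.52 -0.11] w 19.8 j [-0.26  0.51 -0.22  1.96  0.17  0.69 -1.91]
```

Request:
move_arm --pt "0 0 0 -0.02" --pt "0 0 0 -0.03" --pt "0 0 0 -0.03"

```text
clock: 10.1
position: [0.5082, 0.1683, 0.2337]
ee_rot: [3.112, 0.426, -0.003]
force: [0.3, -0.3, -1.9]
width: 0.212
```

```bash
python3 - <<'E'
from h import *
st()
E
```

```text
10.1 [0.5082 0.1683 0.2337] F [ 0.3 -0.3 -1.9] T [-0.02  0.02  0.02] w 19.5 j [-0.25  0.51 -0.23  1.96  0.18  0.69 -1.89]
```

At −0.17 rad the contact load vanished and the lid dropped, so the notch is over the key. I'll centre it by another −0.03 and lower slowly.

Request:
move_arm --pt "0 0 0 -0.015" --pt "0 0 0 -0.03" --pt "0 0 1 -0.03" --pt "0 0 2 -0.03" --pt "0 0 2 -0.03"

```text
clock: 10.72
position: [0.5087, 0.1685, 0.2321]
ee_rot: [3.106, 0.472, -0.0]
force: [0.3, -0.1, -2.1]
width: 0.218
```

```bash
python3 - <<'E'
from h import *
st()
E
```

```text
10.72 [0.5087 0.1685 0.2321] F [ 0.3 -0.1 -2.1] T [-0.   -0.02 -0.03] w 20.0 j [-0.24  0.52 -0.24  1.96  0.18  0.69 -1.86]
```

It's 2.4 mm below the key top and free of load. Continuing to the face, expected near z 0.2265.

Request:
move_arm --pt "0 0 1 0" --pt "0 0 2 0" --pt "0 0 3 0" --pt "0 0 4 0" --pt "0 0 4.7 0" --pt "0 0 4.7 0"

```text
clock: 11.48
position: [0.5086, 0.1686, 0.2274]
ee_rot: [3.106, 0.472, -0.0]
force: [0.5, 0.4, -1.5]
width: 0.215
```

```bash
python3 - <<'E'
from h import *
st()
E
```

```text
11.47 [0.5086 0.1686 0.2274] F [ 0.5  0.4 -1.5] T [ 0.03 -0.03 -0.03] w 19.7 j [-0.25  0.52 -0.24  1.96  0.19  0.68 -1.87]
```

Request:
move_arm --pt "0 0 0.5 0" --pt "0 0 1 0" --pt "0 0 1.3 0" --pt "0 0 1.3 0" --pt "0 0 1.3 0"

```text
clock: 12.1
position: [0.5086, 0.1686, 0.2267]
ee_rot: [3.106, 0.472, 0.0]
force: [-1.4, -0.2, 5.8]
width: 0.216
```

```bash
python3 - <<'E'
from h import *
st()
E
```

```text
12.1 [0.5086 0.1686 0.2267] F [-1.4 -0.2  5.8] T [-0.23  0.51 -0.03] w 19.8 j [-0.25  0.53 -0.24  1.96  0.19  0.68 -1.87]
```

It's on the face 7.8 mm below the key top, with about 8 N. The moment shows slightly uneven contact, so I'll press a touch more and then release.

Request:
move_arm --pt "0 0 0.3 0" --pt "0 0 0.5 0" --pt "0 0 0.5 0"

```text
clock: 12.48
position: [0.5086, 0.1686, 0.2267]
ee_rot: [3.106, 0.472, 0.001]
force: [-4.9, -1.7, 12.8]
width: 0.217
```

```bash
python3 - <<'E'
from h import *
st()
E
```

```text
12.47 [0.5086 0.1686 0.2267] F [-4.9 -1.7 12.8] T [-0.43  0.84 -0.01] w 19.9 j [-0.25  0.53 -0.24  1.96  0.19  0.68 -1.87]
```

It's firmly stopped. I'll take the load off, open and retreat upward.

Request:
move_arm --pt "0 0 -0.8 0" --pt "0 0 -0.8 0"

```text
clock: 12.72
position: [0.5087, 0.1686, 0.2267]
ee_rot: [3.106, 0.472, 0.0]
force: [-0.9, -0.5, 3.7]
width: 0.215
```

Request:
move_arm --pt "0 0 0 0" --pt "0 0 0 0" --pt "0 0 0 0" --pt "0 0 0 0" --pt "0 0 0 0" --pt "0 0 0 0" --grip 60

```text
clock: 13.48
position: [0.5087, 0.1686, 0.2265]
ee_rot: [3.106, 0.472, -0.0]
force: [-0.1, -0.4, -0.4]
width: 0.652
```

```bash
python3 - <<'E'
from h import *
st()
E
```

```text
13.47 [0.5087 0.1686 0.2265] F [-0.1 -0.4 -0.4] T [0.05 0.04 0.  ] w 59.8 j [-0.25  0.53 -0.24  1.96  0.19  0.68 -1.87]
```

Request:
move_arm --pt "0 0 -5 0" --pt "0 0 -20 0" --pt "0 0 -50 0" --pt "0 0 -90 0" --pt "0 0 -130 0" --pt "0 0 -170 0" --pt "0 40 -190 0" --pt "0 90 -200 0" --pt "0 140 -200 0" --pt "0 190 -200 0" --pt "0 240 -200 0" --pt "0 280 -200 0" --pt "0 300 -200 0" --pt "0 300 -200 0" --pt "0 300 -200 0"

```text
clock: 15.35
position: [0.5977, -0.1157, 0.4268]
ee_rot: [-3.104, -0.476, -0.0]
force: [-1.0, 0.2, -0.7]
width: 0.65
```

```bash
python3 - <<'E'
from h import *
st()
for n in C: cv2.imwrite(f"pics/{n}4.png",arm.get_image(n)[:,:,::-1])
a=cv2.imread("pics/side4.png");b=cv2.imread("pics/top4.png")
r=lambda i,x,y,h:cv2.resize(i[y-h:y+h,x-h:x+h],(400,400),interpolation=cv2.INTER_CUBIC)
cv2.imwrite("pics/c4.png",np.hstack([r(a,203,178,38),r(b,201,240,38)]))
cv2.imwrite("pics/f4.png",cv2.resize(np.hstack([a,b]),(800,300)))
E
```

```text
15.35 [ 0.5977 -0.1157  0.4268] F [-1.   0.2 -0.7] T [-0.02  0.01 -0.  ] w 59.7 j [ 0.21  0.4  -0.15  1.57  0.06  1.17 -1.22]
```

View pics/c4.png

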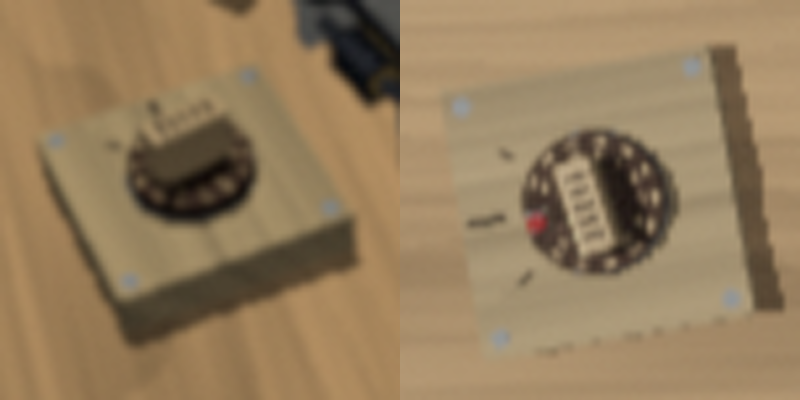

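View pics/f4.png

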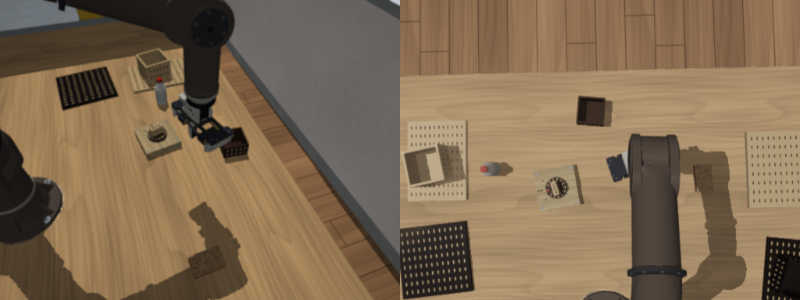

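The red key shows inside the rim notch at crop (537,222), the lid is flush on the board, and the box, bottle and block haven't moved. One last check of the height, then I'll hand in.

```bash
python3 - <<'E'
from h import *
p,q=np.array([185,117])/5.263+[165,140],np.array([187,205])/5.263+[163,202]
print(tri(p,q),"expect z .078 home, .086 on key"); print(plane("side",p,.078),plane("top",q,.078),plane("side",p,.086),plane("top",q,.086))
a,b=[cv2.imread(f"pics/top{i}.png").astype(int) for i in (0,4)]
d=np.abs(a-b).max(2)
for n,w in dict(box=(224,120,266,164),bottle=(100,204,130,228),block=(374,206,404,248)).items(): print(n,np.median(d[w[1]:w[3],w[0]:w[2]]),d[w[1]:w[3],w[0]:w[2]].max())
st();arm.sign_off()
E
```

```text
(array([0.51021287, 0.16516128, 0.08106424]), np.float64(0.0032327785187257685)) expect z .078 home, .086 on key
[0.51215861 0.16786235 0.078     ] [0.50847613 0.16587441 0.078     ] [0.51117521 0.1597086  0.086     ] [0.50886222 0.16484585 0.086     ]
box 9.0 19
bottle 15.0 18
block 47.0 58
15.45 [ 0.5977 -0.1157  0.4268] F [-0.4 -0.2 -0.8] T [-0.    0.01 -0.05] w 60.1 j [ 0.21  0.4  -0.15  1.57  0.06  1.17 -1.22]
the job is handed in; nothing more can be done
```

The lid is seated home on the jig with the red key in its notch, and the job was handed in at about 15.5 s.

**What I did:**
- I gripped the lid by its bar pull and lowered it into the hole about 0.2 rad short of the measured key position.
- The flange touched the key top at about 7 N. I turned it gently until the contact load vanished, at about 0.17 rad of turn.
- I centred it on the key, lowered the last 8 mm and pressed it home with about 15 N. I then took the load off, opened the gripper and moved clear.

**Last checks:**
- **Seating:** the hand stopped 7.8 mm below where the flange first met the key, against 8 mm expected. The final top picture shows the key inside the notch, and the side picture shows the lid flush on the board.
- **Pull height from two views:** this came out at 81 mm, with the two views 3 mm apart. Home should read 78 mm and resting on the key 86 mm. It's a rough hand-picked reading: it agrees with the lid being home, but doesn't confirm it as tightly as the stop height.
- **Box, glue bottle and sanding block:** I saw no movement in the final pictures. The before-and-after comparison changed little for the box and bottle. It changed more at the sanding block (median 47), where the arm's shadow now falls, so that check says little there. The gripper stayed well above the block.
- **Off-centre load:** the wrist read 0.5–0.8 N m while I pressed the lid home, so the pressing load was slightly off-centre. It vanished on release.

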